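# Reverse a row of gearbox parts for reassembly

### The arm

A 6-joint arm with a two-finger parallel gripper is mounted at the origin on a cart in front of the work surface, level with it; the furniture and walls round the work are solid. World frame = base frame: x ahead of the robot, y to its left, z up, the work surface at z = 0. Lengths are in m, angles in rad, forces in N, time in s.
With the tool pointing down it reaches from about 0.375 to 0.925 m from the base axis. Payload 5.7 kg.
Tool frame: the origin (TCP) lies at the very end of the fingers, on their centre line; the grasp point (between the pads) lies 19 mm behind it; z points along the fingers, y is the line along which they close (so a half turn about z gives the same grasp; the last joint's range is limited). The gripper opens to 88 mm and grips with 3 to 60 N. Pads are 20 mm wide; open, the fingers measure 115 mm over their backs; the gripper's body (75 mm by 178 mm) begins 61 mm behind the grasp point.
Start: joints at [-1.338, 0.359, 1.51, -0, 1.272, -0.115], TCP at [0.204, -0.564, 0.223] pointing down, gripper open.
Joint ranges: [-2.97, 2.97], [-1.01, 2.36], [0.21, 2.38], [-0.96, 4.11], [0.2, 2.71], [-2.98, 2.98]. Speed limits (rad/s): [2.39, 2.39, 3.14, 3.14, 3.14, 3.14].

### API

Orientations are given as [roll, pitch, yaw] about the fixed x, y, z axes, in that order (R = Rz(yaw) Ry(pitch) Rx(roll)).
In Python, from rig import bot, imaging gives the robot as it stands.
- The arm moves only by the shell command python3 -m jog 'ROWS'. ROWS is JSON, a list that holds one entry, the list of rows, each a list of 5 numbers: the shift along the tool's x, y, z in cm, then the turn about the tool's z in degrees, then the opening, from 0 (shut) to 1 (fully open). In form: [[[dx, dy, dz, spin, jaw], ...]]. A call has 1 to 8 rows; each row shifts and turns the commanded pose from where the row before left it, along the tool's axes as they then stand; what a row does not reach is not made up. A row lasts 1/12 s, in which the tool goes at most 41.7 mm and 7.16 degrees, less where a joint would pass 70% of its speed; a pose out of reach is approached as far as the arm can. A call is refused whole if a number of a shift passes 4.17 or a number of a turn 7.16, either way. A call with a gripper value outside its range is refused whole. The fingers move at their own pace and stop on an object; the grip force is fixed at half the most. Time passes only in rows, so rows that do not move let the fingers close. It gives the time, the measured TCP pose, the force, the opening and the grip force at its end, in the units of the state.
- bot.sense(): the state, without advancing time (a new reading comes with each control period).
- imaging.read_camera(name): name is "scene" or "top" or "wrist"; returns a dict with "frame" (480x640x3 uint8, red, green, blue), "range_z" (480x640 float32, m along the optical axis (not along the pixel's ray), 0 where there is no reading), "mtx" (3x3 intrinsics, pixels), "xyz" and "attitude" of the camera in the world; the wrist camera has in their place "hand_eye" (4x4, takes a point from camera to tool coordinates, whose origin is the TCP and whose axes are the flange's). Camera axes: x right, y down, z forward; pixel columns grow to the right and rows downward; lengths in m; the calibration is good to about 2 mm. The wrist camera is an equidistant fisheye: a pixel r from the principal point sees the ray r / f radians off the axis. A picture is of the moment at which its call begins: read the wrist's pose just before it.
- bot.close_job(): hands the job in; it is judged then, once.
Trained networks look in a picture, given as the dict that the camera call returned (one of the last four; its "shot" number tells which), for a name from the list of things; names that differ only in an ending like _2 or _b are one class to them, and where a whole thing is asked for, a point or a joint stands for the part that bears it (a point fixed in the world has none). Each returns a list of dicts, best first, with "confidence" (0 to 1); they miss things now and then, are a little off and sometimes report something else, mostly with a low value. They report only what shows in the picture. A call takes as long as a camera call. They do not tell look-alikes from the thing itself.
- imaging.find_in(picture, label): "box" ([left, top, width, height] in pixels, round what is visible of it).
The state is a dict: "time": time; "joint_positions": joint angles; "joint_velocities": joint speeds; "joint_torque": joint torques, N m; "eef_pos": TCP position; "tcp_rot": TCP orientation; "ft_force": force on the tool from outside, world axes, zero at the start; "wrist_torque": the same for the moment, N m; "gripper_width": finger opening in m; "grasp_force": force on a finger pad.
Only numpy, scipy, OpenCV 4.12 (cv2) and the standard library are available. Lean on these libraries where they do the work, as an engineer would, in place of code of your own. Each camera call takes 0.05 s, during which the arm holds its last target. There are 200 camera calls.

### The job

The four gearbox parts stand in a row on the wooden strip-down board in the order in which they came off. Move them to the aluminium assembly tray in the reverse order, counting both rows from the red end: the part nearest the board's red end goes to the place farthest from the tray's red end, and so on to the last part, which ends up nearest the tray's red end. Set each down flat on the middle of its own black rubber place, the shaft upright as it stood.

Things in the scene. Friction and masses are not known exactly. Their poses are not given: they have to be found in the camera images.
- strip_board: light wooden board, 340 mm along its y, 80 mm along its x, 10 mm thick, fixed; origin at the centre of its underside. A red block (64 x 12 mm, top at z 20 mm) marks its +y end (left); it may be in front of or behind the other row. Four coloured pads in a row at x = 0, y = +0.12, +0.04, -0.04, -0.12 m, tops 14 mm above its underside, one part on each at the start.
- assembly_tray: aluminium tray, 340 mm along its y, 80 mm along its x, 10 mm thick, fixed; origin at the centre of its underside. A red block (64 x 12 mm, top at z 20 mm) marks its +y end (left); it may be in front of or behind the other row. Four round black rubber places, 60 mm across, in a row at x = 0, y = +0.12, +0.04, -0.04, -0.12 m, tops 14 mm above its underside.
- sun_shaft_mid (a point): steel sun gear with a plain stub shaft, standing upright on its gear: 61 mm tall; gear 16 mm across over the lowest 22 mm, shaft 12 mm across above it. The point is on its upright axis, half-way up (30.5 mm above its underside); its z axis is up. It stands on the yellow pad at the start.
- yellow_pad: yellow plastic disc, 60 mm in diameter and 4 mm thick, fixed on the strip-down board; origin at the centre of its underside. It stays where it is and shows where the sun shaft stood at the start; its colour has no other meaning.
- planet_gear_mid (a point): grey steel planet gear with a brass bush, lying on its face: 26 mm across the teeth, 16 mm high. The point is on its upright axis, half-way up (8 mm above its underside); its z axis is up. It stands on the green pad at the start.
- green_pad: green plastic disc, 60 mm in diameter and 4 mm thick, fixed on the strip-down board; origin at the centre of its underside. It stays where it is and shows where the planet gear stood at the start; its colour has no other meaning.
- bearing_mid (a point): sealed ball bearing, bright steel rings with a black seal between, lying flat: 47 mm outside diameter, 12 mm high. The point is on its upright axis, half-way up (6 mm above its underside); its z axis is up. It stands on the blue pad at the start.
- blue_pad: blue plastic disc, 60 mm in diameter and 4 mm thick, fixed on the strip-down board; origin at the centre of its underside. It stays where it is and shows where the bearing stood at the start; its colour has no other meaning.
- oil_seal_mid (a point): all-black oil seal ring, lying flat: 45 mm outside diameter, 8 mm high. The point is on its upright axis, half-way up (4 mm above its underside); its z axis is up. It stands on the white pad at the start.
- white_pad: white plastic disc, 60 mm in diameter and 4 mm thick, fixed on the strip-down board; origin at the centre of its underside. It stays where it is and shows where the oil seal stood at the start; its colour has no other meaning.
Things that resemble listed ones, but are neither listed nor needed, are in the scene too. What is shaped like the part that bears oil_seal_mid but green, orange or yellow is not meant.

How it is judged:
At the end, for the whole second after the job is handed in: Each part stands released and at rest on the tray, its centre within 12 mm along and across of the centre of its place, within 3 mm of its resting height and upright within 0.12 rad; the part that started on the board at y stands on the tray at -y (each in its own frame) (x of sun_shaft_mid in the frame of assembly_tray between -0.012 and 0.012 m and z of sun_shaft_mid in the frame of assembly_tray between 0.0415 and 0.0475 m and ((y of yellow_pad in the frame of strip_board between 0.1 and 0.14 m and y of sun_shaft_mid in the frame of assembly_tray between -0.132 and -0.108 m) or (y of yellow_pad in the frame of strip_board between 0.02 and 0.06 m and y of sun_shaft_mid in the frame of assembly_tray between -0.052 and -0.028 m) or (y of yellow_pad in the frame of strip_board between -0.06 and -0.02 m and y of sun_shaft_mid in the frame of assembly_tray between 0.028 and 0.052 m) or (y of yellow_pad in the frame of strip_board between -0.14 and -0.1 m and y of sun_shaft_mid in the frame of assembly_tray between 0.108 and 0.132 m)) and angle between each of sun_shaft_mid, planet_gear_mid, bearing_mid, oil_seal_mid's own z axis and vertical below 0.12 rad and linear speed of each of sun_shaft, planet_gear, bearing, oil_seal below 0.01 m/s and contact force between each of sun_shaft, planet_gear, bearing, oil_seal and the fingers below 0.1 N and x of planet_gear_mid in the frame of assembly_tray between -0.012 and 0.012 m and z of planet_gear_mid in the frame of assembly_tray between 0.019 and 0.025 m and ((y of green_pad in the frame of strip_board between 0.1 and 0.14 m and y of planet_gear_mid in the frame of assembly_tray between -0.132 and -0.108 m) or (y of green_pad in the frame of strip_board between 0.02 and 0.06 m and y of planet_gear_mid in the frame of assembly_tray between -0.052 and -0.028 m) or (y of green_pad in the frame of strip_board between -0.06 and -0.02 m and y of planet_gear_mid in the frame of assembly_tray between 0.028 and 0.052 m) or (y of green_pad in the frame of strip_board between -0.14 and -0.1 m and y of planet_gear_mid in the frame of assembly_tray between 0.108 and 0.132 m)) and x of bearing_mid in the frame of assembly_tray between -0.012 and 0.012 m and z of bearing_mid in the frame of assembly_tray between 0.017 and 0.023 m and ((y of blue_pad in the frame of strip_board between 0.1 and 0.14 m and y of bearing_mid in the frame of assembly_tray between -0.132 and -0.108 m) or (y of blue_pad in the frame of strip_board between 0.02 and 0.06 m and y of bearing_mid in the frame of assembly_tray between -0.052 and -0.028 m) or (y of blue_pad in the frame of strip_board between -0.06 and -0.02 m and y of bearing_mid in the frame of assembly_tray between 0.028 and 0.052 m) or (y of blue_pad in the frame of strip_board between -0.14 and -0.1 m and y of bearing_mid in the frame of assembly_tray between 0.108 and 0.132 m)) and x of oil_seal_mid in the frame of assembly_tray between -0.012 and 0.012 m and z of oil_seal_mid in the frame of assembly_tray between 0.015 and 0.021 m and ((y of white_pad in the frame of strip_board between 0.1 and 0.14 m and y of oil_seal_mid in the frame of assembly_tray between -0.132 and -0.108 m) or (y of white_pad in the frame of strip_board between 0.02 and 0.06 m and y of oil_seal_mid in the frame of assembly_tray between -0.052 and -0.028 m) or (y of white_pad in the frame of strip_board between -0.06 and -0.02 m and y of oil_seal_mid in the frame of assembly_tray between 0.028 and 0.052 m) or (y of white_pad in the frame of strip_board between -0.14 and -0.1 m and y of oil_seal_mid in the frame of assembly_tray between 0.108 and 0.132 m))); the robot touches nothing.
It also fails if it takes over 99 s, if anything falls off the work surface, if the arm or the gripper's body presses on something with over 40 N, if the wrist force passes 120 N, or if a joint passes its speed limit or range.

## Working session

There is one attempt and no reset: what is moved stays moved. The work goes in short steps, Python scripts to look and compute and a shell command to move; the robot and the scene stay as the last step left them, time stands still between calls to the robot, and variables do not carry over. Pictures are saved under pics/ and viewed, at most 14 in all, crops included, and the job is handed in when it is done.

```bash
mkdir -p pics; ls
cat > h.py <<'E'
import numpy as np, cv2
from rig import bot, imaging
from scipy.spatial.transform import Rotation as R
def att(c):
    a=np.array(c["attitude"]); return a if a.shape==(3,3) else (R.from_euler('xyz',a).as_matrix() if a.size==3 else None)
def cloud(c):
    K=np.array(c["mtx"]); z=c["range_z"]; v,u=np.mgrid[0:480,0:640]
    P=np.stack([(u-K[0,2])/K[0,0]*z,(v-K[1,2])/K[1,1]*z,z],-1)
    return P@att(c).T+np.array(c["xyz"])
def save(c,n): cv2.imwrite("pics/"+n,c["frame"][...,::-1])
E
python3 - <<'E'
from h import *
print(bot.sense())
for n in ("top","scene"):
    c=imaging.read_camera(n); save(c,n+"0.png"); print(n,c["mtx"],c["xyz"],c["attitude"])
    W=cloud(c); np.save(n+"W.npy",W)
    for l in ["strip_board","assembly_tray","sun_shaft_mid","planet_gear_mid","bearing_mid","oil_seal_mid","yellow_pad","green_pad","blue_pad","white_pad"]:
        for d in imaging.find_in(c,l)[:3]:
            b=d["box"]; u,v=int(b[0]+b[2]/2),int(b[1]+b[3]/2)
            print(l,round(d["confidence"],2),np.round(b),W[min(v,479),min(u,639)].round(3))
E
```

```text
pics
{'time': 0.0, 'joint_positions': array([-1.33810515e+00,  3.59493219e-01,  1.51140818e+00,  4.71352969e-07,
        1.27248361e+00, -1.15110812e-01]), 'joint_velocities': array([ 1.74617481e-05, -7.48161971e-04,  2.58535252e-05,  1.05297131e-03,
        6.43116968e-04, -1.97174220e-03]), 'joint_torque': array([ 4.77387366e-04, -5.15378094e+01, -2.70724565e+01,  6.76290155e-02,
        3.50258884e-02, -1.35871510e-04]), 'eef_pos': array([ 0.20432993, -0.56341988,  0.22182583]), 'tcp_rot': array([-3.13981221e+00, -2.06311241e-04,  3.47801665e-01]), 'ft_force': array([-0.55461426,  0.03232894,  0.2607671 ]), 'wrist_torque': array([-0.02293765, -0.01065514,  0.01654718]), 'grasp_force': 0.0, 'gripper_width': 0.08811274910291855}
top [[596.41317548   0.         334.48470563]
 [  0.         596.41317548 239.08539331]
 [  0.           0.           1.        ]] [0.41072502 0.07222699 1.05303122] [-2.95443191  0.01490772 -1.60000998]
strip_board 0.84 [233. 216. 192.  55.] [0.602 0.092 0.01 ]
strip_board 0.29 [249. 224.  16.  18.] [0.621 0.219 0.028]
assembly_tray 0.95 [223. 312. 197.  50
[... 1093 characters left out ...]
3. 217.  10.  30.] [0.604 0.061 0.044]
sun_shaft_mid 0.61 [200. 216. 169. 101.] [0.589 0.138 0.019]
planet_gear_mid 0.61 [225. 272.  17.  17.] [0.619 0.227 0.029]
planet_gear_mid 0.54 [263. 253.  28.  17.] [0.614 0.133 0.015]
bearing_mid 0.74 [327. 215.  21.  20.] [ 0.605 -0.028  0.013]
oil_seal_mid 0.83 [265. 252.  24.  15.] [0.619 0.128 0.014]
oil_seal_mid 0.73 [264. 215.  23.  14.] [0.722 0.03  0.001]
oil_seal_mid 0.7 [288. 199.  21.  10.] [ 0.734 -0.054 -0.   ]
green_pad 0.67 [222. 272.  35.  26.] [0.609 0.224 0.023]
blue_pad 0.43 [324. 221.  31.  16.] [ 0.583 -0.007  0.025]
blue_pad 0.21 [326. 215.  24.  21.] [ 0.605 -0.028  0.013]
white_pad 0.8 [260. 259.  33.  18.] [0.598 0.149 0.02 ]
```

Run:
```python
import cv2
a=cv2.imread("pics/top0.png")[130:380,200:450]
cv2.imwrite("pics/crop1.png",cv2.resize(a,(600,600),interpolation=cv2.INTER_CUBIC))
```

```text
(no output)
```

View pics/top0.png

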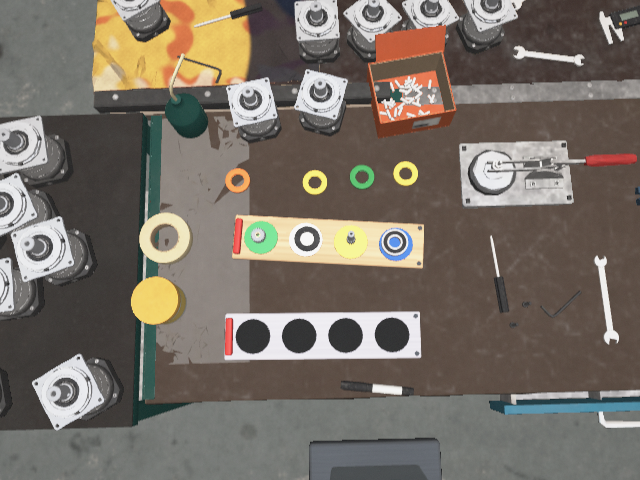

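```bash
sleep 1
```

```text
(no output)
```

View pics/crop1.png

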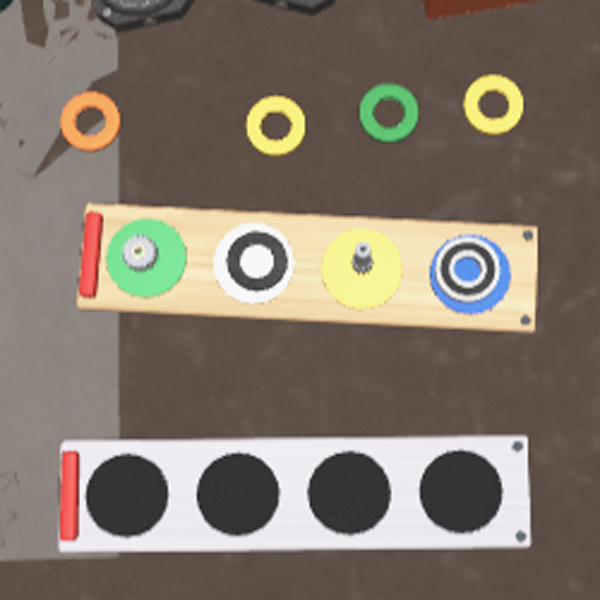

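View pics/scene0.png

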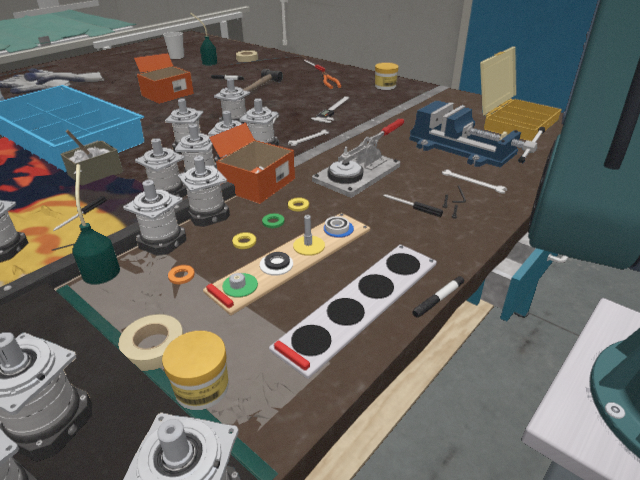

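Row on the board from the red end: planet gear (258,236) on green, seal (306,239) on white, sun shaft (350,240) on yellow, bearing (396,242) on blue. Of the rings, orange (237,180), yellow (314,182), green (362,177), yellow (405,173) and black (306,239), only the last is the all-black one and it is on the white pad, confirmed in the enlarged crop. Tray places from the red end are at (252,336), (299,336), (346,335) and (391,335). They take, in that order, bearing, sun shaft, seal and planet gear.

```bash
cat >> h.py <<'E'
def blobs(W,mask,amin,amax):
    n,lab,st,ce=cv2.connectedComponentsWithStats(mask.astype(np.uint8))
    for i in range(1,n):
        if amin<st[i,4]<amax:
            p=W[lab==i]; yield ce[i],st[i,4],p
def ray(c,uv,z):
    K=np.array(c["mtx"]); d=att(c)@np.array([(uv[0]-K[0,2])/K[0,0],(uv[1]-K[1,2])/K[1,1],1]); o=np.array(c["xyz"])
    return o+d*(z-o[2])/d[2]
E
python3 - <<'E'
from h import *
for n in ("top","scene"):
    c=imaging.read_camera(n); W=cloud(c); h=cv2.cvtColor(c["frame"],cv2.COLOR_RGB2HSV).astype(int); H,S,V=h[...,0],h[...,1],h[...,2]
    ok=(W[...,0]>.35)&(W[...,0]<.68)&(W[...,1]>-.1)&(W[...,1]<.29)&(W[...,2]>.004)
    print(n)
    for nm,m in dict(dark=(V<70)&(S<90),green=(H>50)&(H<85)&(S>90),yellow=(H>24)&(H<34)&(S>100),blue=(H>98)&(H<125)&(S>110),red=((H<6)|(H>174))&(S>150),tall=W[...,2]>.0235).items():
        for ce,a,p in blobs(W,m&ok,25,1500):
            zc=np.median(p[:,2]); mid=(p.min(0)+p.max(0))/2
            print(nm,ce.round(1),a,"med z %.4f"%zc,"ray",ray(c,ce,.014)[:2].round(4),"mean",p.mean(0).round(4),"mid",mid.round(4))
E
```

```text
top
dark [298.7 335.4] 878 med z 0.0137 ray [0.4411 0.1486] mean [0.4409 0.148  0.022 ] mid [0.44   0.1248 0.5304]
dark [345.  334.9] 880 med z 0.0139 ray [0.4396 0.0687] mean [0.4394 0.0687 0.0185] mid [0.439  0.0687 0.5308]
dark [391.6 334.3] 881 med z 0.0139 ray [ 0.4382 -0.0113] mean [ 0.4382 -0.011   0.0175] mid [0.4381 0.0162 0.5309]
dark [252.5 336. ] 874 med z 0.0137 ray [0.4425 0.2283] mean [0.4424 0.2278 0.0173] mid [0.4404 0.1647 0.5307]
dark [354.9 384.8] 139 med z 0.0140 ray [0.3556 0.0547] mean [0.3556 0.0547 0.0136] mid [0.3563 0.0528 0.0125]
green [261.3 237.6] 626 med z 0.0137 ray [0.6147 0.2119] mean [0.6135 0.211  0.0205] mid [0.5279 0.1569 0.5304]
yellow [344.6 235.1] 266 med z 0.0138 ray [0.6146 0.0638] mean [0.6146 0.0638 0.0141] mid [0.6128 0.0596 0.0215]
blue [398.5 249.3] 230 med z 0.0141 ray [ 0.5859 -0.0304] mean [ 0.5844 -0.0295  0.023 ] mid [0.5169 0.0084 0.53  ]
blue [394.3 241.7] 79 med z 0.0136 ray [ 0.5998 -0.0237] mean [ 0.5998 -0.0237  0.0138] mid [ 0.5998 -0.024   0.0147]
red [237.2 235.6] 216 med z 0.0190 ray [0.6197 0.2548] mean [0.6178 0.2531 0.
[... 1363 characters left out ...]
.6055 0.0562 0.0128]
blue [341.7 231.7] 101 med z 0.0132 ray [ 0.5828 -0.0153] mean [ 0.5835 -0.0164  0.0132] mid [ 0.5959 -0.0228  0.0133]
red [219.8 295.5] 236 med z 0.0184 ray [0.6204 0.2566] mean [0.6171 0.2589 0.0177] mid [0.62   0.2576 0.0159]
red [291.7 355. ] 343 med z 0.0186 ray [0.4442 0.2714] mean [0.4419 0.2739 0.0181] mid [0.444  0.2728 0.0168]
tall [307.2 228.2] 178 med z 0.0514 ray [0.642  0.0187] mean [0.6047 0.0589 0.0509] mid [0.6072 0.057  0.0502]
tall [336.2 223.1] 183 med z 0.0249 ray [ 0.61   -0.0319] mean [ 0.5996 -0.0189  0.0251] mid [ 0.5999 -0.0192  0.0259]
tall [236.5 278.5] 151 med z 0.0287 ray [0.6321 0.2102] mean [0.6181 0.2204 0.0282] mid [0.6195 0.2199 0.0272]
```

```bash
python3 -m jog '[[[0,0,0,7,1],[0,0,0,7,1],[0,0,0,7,1],[0,0,0,7,1],[0,0,0,7,1],[0,0,0,7,1],[0,0,0,7,1],[0,0,0,7,1]]]'
```

```text
time: 1.87
eef_pos: [0.2045, -0.564, 0.2226]
tcp_rot: [-3.142, 0.0, -0.636]
ft_force: [-0.7, -1.3, 0.7]
gripper_width: 0.0872
grasp_force: 0.0
```

```bash
python3 -m jog '[[[0,0,0,-7.1,1],[0,0,0,-7.1,1],[0,0,0,-7.1,1],[0,0,0,-7.1,1],[0,0,0,-7.1,1],[0,0,0,-7.1,1],[0,0,0,-7.1,1],[0,0,0,-7.1,1]]]' >/dev/null
python3 -m jog '[[[0,0,0,-7.1,1],[0,0,0,-7.1,1],[0,0,0,-7.1,1],[0,0,0,-7.1,1],[0,0,0,-7.1,1],[0,0,0,-7.1,1],[0,0,0,-7.1,1],[0,0,0,-7.1,1]]]' >/dev/null
python3 -m jog '[[[0,0,0,-6.4,1],[0,0,0,-6.4,1],[0,0,0,0,1]]]'
```

```text
time: 3.45
eef_pos: [0.2045, -0.564, 0.2226]
tcp_rot: [-3.142, -0.0, 1.58]
ft_force: [0.6, 0.2, 0.2]
gripper_width: 0.0881
grasp_force: 0.0
```

```bash
python3 -m jog '[[[3.2,2.3,0,0,1],[3.2,2.3,0,0,1],[3.2,2.3,0,0,1],[3.2,2.3,0,0,1],[3.2,2.3,0,0,1],[3.2,2.3,0,0,1],[3.2,2.3,0,0,1],[3.2,2.3,0,0,1]]]' >/dev/null
python3 -m jog '[[[3.2,2.3,0,0,1],[3.2,2.3,0,0,1],[3.2,2.3,0,0,1],[3.2,2.3,0,0,1],[3.2,2.3,0,0,1],[3.2,2.3,0,0,1],[3.2,2.3,0,0,1],[3.2,2.3,0,0,1]]]' >/dev/null
python3 -m jog '[[[3,2.6,0,0,1],[0,0,0,0,1],[0,0,0,0,1]]]'
cat >> h.py <<'E'
def wrist():
    s=bot.sense(); c=imaging.read_camera("wrist"); K=np.array(c["mtx"]); z=c["range_z"].astype(float)
    v,u=np.mgrid[0:480,0:640]; a=(u-K[0,2])/K[0,0]; b=(v-K[1,2])/K[1,1]; th=np.hypot(a,b); k=np.where(th>1e-9,np.tan(np.minimum(th,1.5))/np.maximum(th,1e-9),1)
    P=np.stack([a*k*z,b*k*z,z],-1); E=np.array(c["hand_eye"]); P=P@E[:3,:3].T+E[:3,3]
    Rm=R.from_euler('xyz',s["tcp_rot"]).as_matrix()
    W=P@Rm.T+s["eef_pos"]; W[(z<=0)|(th>1.4)]=-9
    return c,W
E
python3 - <<'E'
from h import *
c,W=wrist(); save(c,"w1.png"); np.save("w1.npy",W); print(c["mtx"],c["hand_eye"])
for l in ["bearing_mid","oil_seal_mid","planet_gear_mid","sun_shaft_mid"]:
    for d in imaging.find_in(c,l)[:2]:
        b=d["box"]; x0,y0,x1,y1=[int(t) for t in (b[0],b[1],b[0]+b[2],b[1]+b[3])]; p=W[y0:y1,x0:x1].reshape(-1,3); p=p[(p[:,2]>.0175)&(p[:,2]<.09)]
        if len(p): print(l,round(d["confidence"],2),np.round(b),"mid",((p.min(0)+p.max(0))/2).round(4),"ext",np.ptp(p,0).round(4),"zmax",p[:,2].max().round(4))
E
```

```text
time: 5.03
eef_pos: [0.5963, -0.0181, 0.2224]
tcp_rot: [3.142, -0.0, 1.577]
ft_force: [-0.9, 0.2, 0.9]
gripper_width: 0.0881
grasp_force: 0.0
[[371.64829954   0.         315.12624072]
 [  0.         371.64829954 237.73183299]
 [  0.           0.           1.        ]] [[ 2.60628642e-04 -9.62701529e-01 -2.70565514e-01  7.39128204e-02]
 [ 9.99999579e-01  1.27928160e-05  9.17755057e-04  1.53830829e-04]
 [-8.80062902e-04 -2.70565639e-01  9.62701127e-01 -1.62209139e-01]
 [ 0.00000000e+00  0.00000000e+00  0.00000000e+00  1.00000000e+00]]
bearing_mid 0.84 [293. 188.  48.  50.] mid [ 0.5983 -0.0201  0.0229] ext [0.0447 0.0467 0.0109] zmax 0.0284
sun_shaft_mid 0.64 [278.   2.  97. 261.] mid [0.6046 0.0559 0.0471] ext [0.0574 0.1987 0.0592] zmax 0.0767
```

View pics/w1.png

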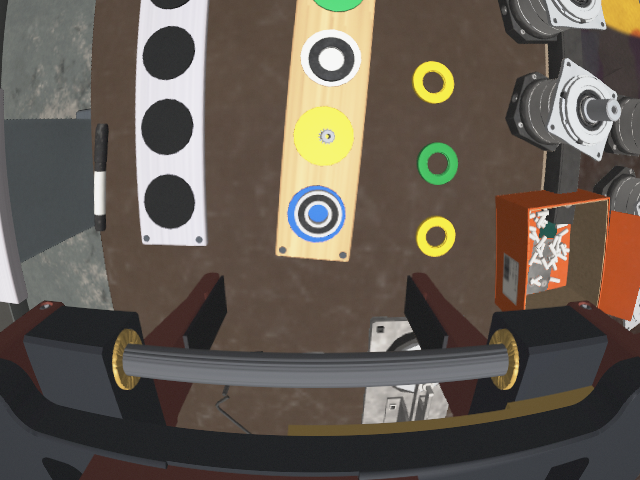

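The wrist view shows the bearing at (317,213), seal (331,58), sun shaft (327,136) and tray places (169,202), (169,127), (169,52). It agrees with the fixed cameras.

Run:
```python
from h import *
W=np.load("w1.npy"); f=cv2.cvtColor(cv2.imread("pics/w1.png"),cv2.COLOR_BGR2HSV).astype(int)
S,V=f[...,1],f[...,2]
ok=(W[...,0]>.38)&(W[...,0]<.66)&(W[...,2]>.008)&(W[...,2]<.09)
for nm,m in dict(dark=(V<70),tall=W[...,2]>.0195).items():
    for ce,a,p in blobs(W,m&ok,60,6000): print(nm,ce.round(),a,"med z %.4f"%np.median(p[:,2]),"mid",((p.min(0)+p.max(0))/2).round(4),"ext",np.ptp(p,0).round(3))
```

```text
dark [169.   3.] 241 med z 0.0141 mid [0.4414 0.2073 0.0136] ext [0.043 0.014 0.005]
dark [168.  52.] 2103 med z 0.0141 mid [0.443  0.1501 0.0137] ext [0.058 0.059 0.007]
dark [167. 126.] 2180 med z 0.0140 mid [0.4419 0.0704 0.0138] ext [0.058 0.058 0.006]
dark [169. 201.] 2056 med z 0.0140 mid [ 0.4403 -0.009   0.0142] ext [0.058 0.057 0.005]
tall [331.  59.] 1173 med z 0.0221 mid [0.6111 0.1331 0.022 ] ext [0.044 0.044 0.005]
tall [326. 136.] 177 med z 0.0746 mid [0.6055 0.0562 0.0481] ext [0.013 0.014 0.057]
tall [318. 213.] 1460 med z 0.0253 mid [ 0.5991 -0.0205  0.024 ] ext [0.046 0.046 0.009]
```

```bash
python3 -m jog '[[[-0.2,0.2,4.1,0,1],[0,0,4.1,0,1],[0,0,4.1,0,1],[0,0,4.1,0,1],[0,0,2.5,0,1],[0,0,1.1,0,1],[0,0,0.5,0,1],[0,0,0,0,1]]]'
python3 -m jog '[[[0,0,0,0,0],[0,0,0,0,0],[0,0,0,0,0],[0,0,0,0,0],[0,0,0,0,0],[0,0,0,0,0]]]'
```

```text
time: 5.95
eef_pos: [0.5972, -0.0225, 0.0176]
tcp_rot: [-3.141, -0.0, 1.575]
ft_force: [-0.9, 0.3, -0.4]
gripper_width: 0.0878
grasp_force: 0.0
time: 6.45
eef_pos: [0.5977, -0.0217, 0.0183]
tcp_rot: [3.141, 0.0, 1.577]
ft_force: [0.7, 0.5, -0.5]
gripper_width: 0.0512
grasp_force: 0.0
```

```bash
python3 -m jog '[[[0,0,0,0,0],[0,0,0,0,0],[0,0,0,0,0]]]'
python3 -m jog '[[[0,0,-1,0,0],[0,0,-3,0,0],[0,0,-4,0,0],[0,0,0,0,0]]]'
```

```text
time: 6.7
eef_pos: [0.5976, -0.0217, 0.018]
tcp_rot: [3.141, -0.0, 1.577]
ft_force: [-0.1, 0.4, 4.6]
gripper_width: 0.0455
grasp_force: 30.0
time: 7.03
eef_pos: [0.6018, -0.0224, 0.1044]
tcp_rot: [3.132, 0.001, 1.577]
ft_force: [0.5, -0.2, 0.3]
gripper_width: 0.0451
grasp_force: 30.0
```

Run:
```python
from h import *
c,W=wrist(); save(c,"w2.png"); print(bot.sense()["ft_force"],bot.sense()["eef_pos"])
```

```text
[ 0.4477961   0.0790527  -0.63478203] [ 0.60075816 -0.02226364  0.10198487]
```

View pics/w2.png

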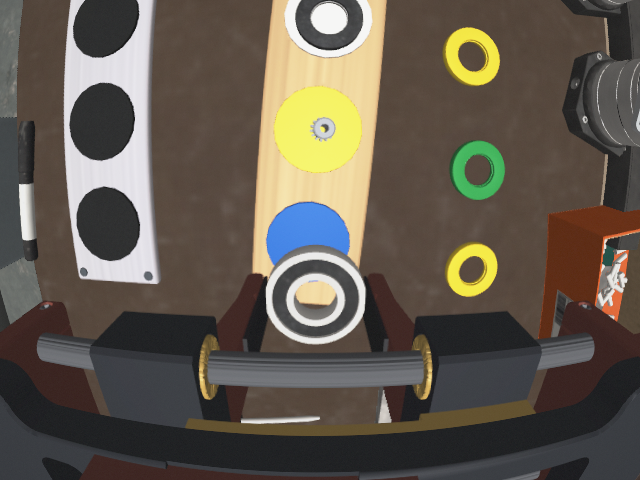

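```bash
python3 -m jog '[[[3.1,-1.95,0,0,0],[3.1,-1.95,0,0,0],[3.1,-1.95,0,0,0],[3.1,-1.95,0,0,0],[3.1,-1.95,0,0,0],[3.1,-1.95,0,0,0],[3.1,-1.95,0,0,0],[3.2,-2,0,0,0]]]'
python3 -m jog '[[[0,0,0,0,0],[0,0,0,0,0],[0,0,0,0,0]]]'
```

```text
time: 7.75
eef_pos: [0.4375, 0.2271, 0.097]
tcp_rot: [-3.14, 0.0, 1.576]
ft_force: [0.2, 0.1, -0.3]
gripper_width: 0.0454
grasp_force: 30.0
time: 8.0
eef_pos: [0.4394, 0.226, 0.0973]
tcp_rot: [-3.141, 0.001, 1.578]
ft_force: [-0.1, 0.4, -0.3]
gripper_width: 0.0453
grasp_force: 30.0
```

```bash
python3 -m jog '[[[0.3,0.4,3,0,0],[0,0,3,0,0],[0,0,1.2,0,0],[0,0,0.5,0,0],[0,0,0.2,0,0],[0,0,0,0,0]]]'
```

```text
time: 8.5
eef_pos: [0.4439, 0.228, 0.0186]
tcp_rot: [-3.141, 0.001, 1.575]
ft_force: [1.0, 0.1, -1.0]
gripper_width: 0.0452
grasp_force: 30.0
```

```bash
python3 -m jog '[[[0,0,0.1,0,0],[0,0,0,0,0]]]'; python3 -m jog '[[[0,0,0,0,1],[0,0,0,0,1],[0,0,0,0,1],[0,0,0,0,1],[0,0,0,0,1],[0,0,-1,0,1],[0,0,-4,0,1],[0,0,-3,0,1]]]'
python3 - <<'E'
from h import *
c,W=wrist()
m=(W[...,0]>.4)&(W[...,0]<.49)&(W[...,1]>.18)&(W[...,1]<.255)&(W[...,2]>.019)&(W[...,2]<.05)
for ce,a,p in blobs(W,m,60,6000): print(ce.round(),a,"med z %.4f"%np.median(p[:,2]),"mid",((p.min(0)+p.max(0))/2).round(4),"ext",np.ptp(p,0).round(3))
E
```

```text
time: 8.67
eef_pos: [0.4446, 0.229, 0.0182]
tcp_rot: [3.14, -0.001, 1.575]
ft_force: [0.1, 0.0, -1.1]
gripper_width: 0.0455
grasp_force: 30.0
time: 9.33
eef_pos: [0.4426, 0.2291, 0.0989]
tcp_rot: [-3.139, 0.001, 1.577]
ft_force: [0.8, -0.9, -0.5]
gripper_width: 0.0874
grasp_force: 0.0
[318. 246.] 3269 med z 0.0252 mid [0.445  0.23   0.0237] ext [0.047 0.047 0.009]
```

```bash
python3 -m jog '[[[-0.2,3.5,0,0,1],[-0.2,3.5,0,0,1],[-0.2,3.5,0,0,1],[-0.2,3.5,0,0,1],[-0.2,3.4,0,0,1],[0,0,0,0,1],[0,0,0,0,1]]]'
python3 - <<'E'
from h import *
c,W=wrist()
m=(W[...,0]>.58)&(W[...,0]<.66)&(W[...,1]>.18)&(W[...,1]<.246)&(W[...,2]>.02)&(W[...,2]<.05)
for ce,a,p in blobs(W,m,60,6000): print(ce.round(),a,"med z %.4f"%np.median(p[:,2]),"mid",((p.min(0)+p.max(0))/2).round(4),"ext",np.ptp(p,0).round(3))
print(bot.sense()["eef_pos"])
E
```

```text
time: 9.97
eef_pos: [0.6193, 0.2201, 0.098]
tcp_rot: [3.14, -0.0, 1.575]
ft_force: [-0.3, -0.0, -0.7]
gripper_width: 0.0878
grasp_force: 0.0
[314. 251.] 1189 med z 0.0300 mid [0.619  0.219  0.0263] ext [0.027 0.027 0.012]
[0.61719179 0.22013897 0.09763141]
```

```bash
python3 -m jog '[[[-0.1,0.1,3.5,0,1],[0,0,3,0,1],[0,0,1,0,0.6],[0,0,0.6,0,0.5],[0,0,0,0,0],[0,0,0,0,0],[0,0,0,0,0],[0,0,0,0,0]]]'
python3 -m jog '[[[0,0,0,0,0],[0,0,0,0,0],[0,0,0,0,0],[0,0,0,0,0],[0,0,0,0,0]]]'
```

```text
time: 10.68
eef_pos: [0.6196, 0.2197, 0.0184]
tcp_rot: [3.139, -0.001, 1.577]
ft_force: [0.5, -0.3, -0.2]
gripper_width: 0.0515
grasp_force: 0.0
time: 11.1
eef_pos: [0.6187, 0.2194, 0.017]
tcp_rot: [3.141, -0.0, 1.577]
ft_force: [0.1, 0.1, 2.9]
gripper_width: 0.0252
grasp_force: 30.0
```

```bash
python3 -m jog '[[[0,0,-1,0,0],[0,0,-4,0,0],[0,0,-4,0,0],[-1,-1,0,0,0],[-3,-2.3,0,0,0],[-3,-2.3,0,0,0],[-3,-2.3,0,0,0],[-3,-2.3,0,0,0]]]'
python3 -m jog '[[[-3,-2.3,0,0,0],[-3,-2.3,0,0,0],[-3,-2.2,0,0,0],[-0.85,-0.85,0,0,0],[0,0,0,0,0],[0,0,0,0,0]]]'
```

```text
time: 11.77
eef_pos: [0.5161, 0.0878, 0.1073]
tcp_rot: [3.141, 0.0, 1.577]
ft_force: [0.3, -1.2, -1.0]
gripper_width: 0.0252
grasp_force: 30.0
time: 12.27
eef_pos: [0.4419, -0.0104, 0.1073]
tcp_rot: [3.14, -0.0, 1.574]
ft_force: [0.7, 0.8, -0.6]
gripper_width: 0.0255
grasp_force: 30.0
```

```bash
python3 -m jog '[[[0.15,-0.1,4,0,0],[0,0,3,0,0],[0,0,1.3,0,0],[0,0,0.5,0,0],[0,0,0.2,0,0],[0,0,0,0,0],[0,0,0,0,0]]]'
python3 -m jog '[[[0,0,0,0,0.6],[0,0,0,0,0.6],[0,0,0,0,0.6],[0,0,0,0,0.8],[0,0,0,0,1],[0,0,-2,0,1],[0,0,-4,0,1],[0,0,-3,0,1]]]'
python3 - <<'E'
from h import *
c,W=wrist()
m=(W[...,0]>.4)&(W[...,0]<.48)&(W[...,1]>-.04)&(W[...,1]<.04)&(W[...,2]>.019)&(W[...,2]<.05)
for ce,a,p in blobs(W,m,60,6000): print(ce.round(),a,"med z %.4f"%np.median(p[:,2]),"mid",((p.min(0)+p.max(0))/2).round(4),"ext",np.ptp(p,0).round(3))
E
```

```text
time: 12.85
eef_pos: [0.4421, -0.008, 0.0171]
tcp_rot: [3.14, 0.0, 1.578]
ft_force: [-0.3, -0.2, -0.6]
gripper_width: 0.0252
grasp_force: 30.0
time: 13.52
eef_pos: [0.4396, -0.0086, 0.1079]
tcp_rot: [-3.14, -0.0, 1.576]
ft_force: [1.0, -0.4, 0.5]
gripper_width: 0.0754
grasp_force: 0.0
[319. 245.] 1131 med z 0.0299 mid [ 0.4426 -0.0085  0.0258] ext [0.026 0.027 0.013]
```

```bash
python3 -m jog '[[[2.4,2.8,0,0,1],[2.4,2.8,0,0,1],[2.4,2.8,0,0,1],[2.4,2.8,0,0,1],[2.3,2.8,0,0,1],[2.3,2.8,0,0,1],[0,0,0,0,1],[0,0,0,0,1]]]'
python3 - <<'E'
from h import *
c,W=wrist()
m=(W[...,0]>.57)&(W[...,0]<.65)&(W[...,1]>.09)&(W[...,1]<.175)&(W[...,2]>.018)&(W[...,2]<.05)
for ce,a,p in blobs(W,m,60,6000): print(ce.round(),a,"med z %.4f"%np.median(p[:,2]),"mid",((p.min(0)+p.max(0))/2).round(4),"ext",np.ptp(p,0).round(3))
print(bot.sense()["eef_pos"])
E
```

```text
time: 14.23
eef_pos: [0.6086, 0.1354, 0.1063]
tcp_rot: [3.141, -0.0, 1.578]
ft_force: [-0.5, -0.9, -0.5]
gripper_width: 0.0878
grasp_force: 0.0
[318. 246.] 2313 med z 0.0220 mid [0.6115 0.1335 0.0213] ext [0.044 0.044 0.007]
[0.60692765 0.13441486 0.10606888]
```

```bash
python3 -m jog '[[[-0.1,0.3,4,0,1],[0,0,3,0,1],[0,0,1.3,0,0.7],[0,0,0.5,0,0.7],[0,0,0.2,0,0.7],[0,0,0,0,0.7],[0,0,0,0,0.7]]]'
python3 -c "
from rig import bot
print(bot.sense()['eef_pos'],bot.sense()['ft_force'])"
```

```text
time: 14.87
eef_pos: [0.6111, 0.133, 0.0179]
tcp_rot: [3.14, -0.0, 1.576]
ft_force: [0.1, 0.8, 0.7]
gripper_width: 0.0623
grasp_force: 0.0
[0.61112502 0.13298665 0.01794476] [0.12160825 0.83166863 0.73577186]
```

```bash
python3 -m jog '[[[0,0,0.1,0,0.7],[0,0,0,0,0],[0,0,0,0,0],[0,0,0,0,0],[0,0,0,0,0],[0,0,0,0,0]]]'
python3 -m jog '[[[0,0,-1,0,0],[0,0,-4,0,0],[0,0,-4,0,0],[0,0,0,0,0]]]'
python3 - <<'E'
from h import *
c,W=wrist(); save(c,"w3.png")
E
```

```text
time: 15.37
eef_pos: [0.6108, 0.1334, 0.0161]
tcp_rot: [3.141, -0.0, 1.577]
ft_force: [0.1, 0.2, 4.3]
gripper_width: 0.0426
grasp_force: 29.9
time: 15.7
eef_pos: [0.6156, 0.134, 0.1135]
tcp_rot: [3.13, -0.001, 1.577]
ft_force: [1.8, 0.2, 1.1]
gripper_width: 0.043
grasp_force: 29.8
```

View pics/w3.png

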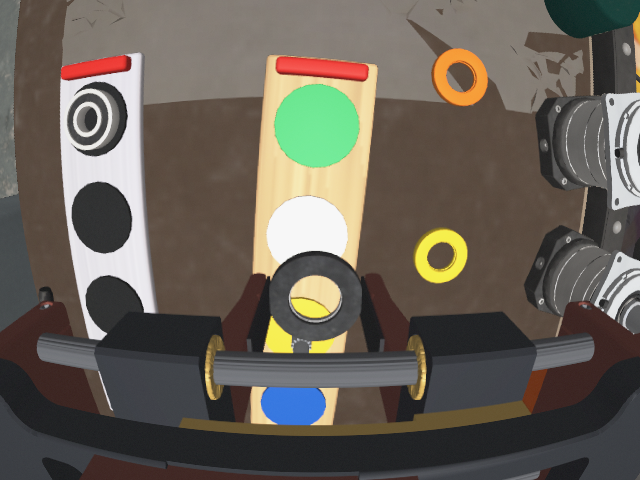

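The seal is held level at (315,297), and the bearing is on the first tray place at (95,118).

```bash
python3 -m jog '[[[-0.6,-1.7,0,0,0],[-1.3,-3.4,0,0,0],[-1.3,-3.4,0,0,0],[-1.3,-3.4,0,0,0],[-1.2,-3.4,0,0,0],[-0.6,-1.7,0,0,0],[0,0,0,0,0],[0,0,0,0,0]]]'
```

```text
time: 16.42
eef_pos: [0.4399, 0.0692, 0.1055]
tcp_rot: [-3.141, -0.0, 1.576]
ft_force: [0.5, 0.4, 0.7]
gripper_width: 0.0427
grasp_force: 29.8
```

```bash
python3 -m jog '[[[0.1,0.2,4,0,0],[0,0,3,0,0],[0,0,1.2,0,0],[0,0,0.5,0,0],[0,0,0.2,0,0],[0,0,0,0,0],[0,0,0,0,0]]]'
```

```text
time: 17.0
eef_pos: [0.4445, 0.0705, 0.0172]
tcp_rot: [3.14, -0.0, 1.577]
ft_force: [-0.2, 0.7, -0.5]
gripper_width: 0.0431
grasp_force: 29.9
```

```bash
python3 -m jog '[[[0,-0.15,0.1,0,0],[0,0,0,0,0],[0,0,0,0,0.8],[0,0,0,0,0.8],[0,0,0,0,0.8],[0,0,0,0,0.8]]]'
python3 -m jog '[[[0,0,-1,0,1],[0,0,-4,0,1],[0,0,-4,0,1]]]'
python3 - <<'E'
from h import *
c,W=wrist()
m=(W[...,0]>.4)&(W[...,0]<.48)&(W[...,1]>.03)&(W[...,1]<.11)&(W[...,2]>.018)&(W[...,2]<.05)
for ce,a,p in blobs(W,m,60,6000): print(ce.round(),a,"med z %.4f"%np.median(p[:,2]),"mid",((p.min(0)+p.max(0))/2).round(4),"ext",np.ptp(p,0).round(3))
E
```

```text
time: 17.5
eef_pos: [0.4415, 0.0703, 0.0158]
tcp_rot: [3.141, -0.0, 1.576]
ft_force: [0.3, -0.3, 0.5]
gripper_width: 0.0665
grasp_force: 0.0
time: 17.75
eef_pos: [0.4393, 0.0703, 0.1053]
tcp_rot: [-3.136, -0.0, 1.576]
ft_force: [1.3, 0.8, -0.3]
gripper_width: 0.0857
grasp_force: 0.0
[319. 243.] 2354 med z 0.0220 mid [0.4423 0.0703 0.0211] ext [0.044 0.045 0.006]
```

```bash
python3 -m jog '[[[-0.3,3.3,0,0,1],[-0.3,3.3,0,0,1],[-0.3,3.3,0,0,1],[-0.3,3.3,0,0,1],[-0.2,3.2,0,0,1],[0,0,0,0,1],[0,0,0,0,1]]]'
python3 - <<'E'
from h import *
c,W=wrist()
m=(W[...,0]>.57)&(W[...,0]<.64)&(W[...,1]>.02)&(W[...,1]<.09)&(W[...,2]>.068)&(W[...,2]<.085)
for ce,a,p in blobs(W,m,30,6000): print(ce.round(),a,"med z %.4f"%np.median(p[:,2]),"mid",((p.min(0)+p.max(0))/2).round(4),"ext",np.ptp(p,0).round(3))
print(bot.sense()["eef_pos"])
E
```

```text
time: 18.38
eef_pos: [0.6068, 0.057, 0.1053]
tcp_rot: [3.141, -0.0, 1.576]
ft_force: [-1.8, 0.4, -0.1]
gripper_width: 0.0876
grasp_force: 0.0
[314. 272.] 368 med z 0.0748 mid [0.6065 0.0558 0.0723] ext [0.011 0.012 0.009]
[0.60471222 0.05724652 0.10509442]
```

```bash
python3 -m jog '[[[-0.1,0.05,2,0,0.5],[0,0,2.5,0,0.4],[0,0,1.3,0,0.4],[0,0,0.5,0,0.4],[0,0,0,0,0.3],[0,0,0,0,0.3],[0,0,0,0,0.3],[0,0,0,0,0.2]]]'
python3 -m jog '[[[0,0,0,0,0],[0,0,0,0,0],[0,0,0,0,0],[0,0,0,0,0],[0,0,0,0,0]]]'
```

```text
time: 19.1
eef_pos: [0.6066, 0.0563, 0.0439]
tcp_rot: [3.14, -0.0, 1.577]
ft_force: [-0.1, -0.4, -0.1]
gripper_width: 0.0377
grasp_force: 0.0
time: 19.52
eef_pos: [0.6061, 0.0563, 0.0429]
tcp_rot: [3.141, -0.0, 1.576]
ft_force: [0.1, -0.4, 2.7]
gripper_width: 0.0105
grasp_force: 30.0
```

```bash
python3 -m jog '[[[0,0,-1,0,0],[0,0,-3,0,0],[0,0,-2,0,0],[0.7,-1.1,0,0,0],[1.5,-2.6,0,0,0],[1.5,-2.6,0,0,0],[1.5,-2.6,0,0,0],[1.5,-2.6,0,0,0]]]'
python3 -m jog '[[[1.5,-2.6,0,0,0],[0.8,-1.4,0,0,0],[0.4,-0.8,0,0,0],[0,0,0,0,0],[0,0,0,0,0],[0,0,0,0,0]]]'
```

```text
time: 20.18
eef_pos: [0.488, 0.1232, 0.1022]
tcp_rot: [-3.14, -0.0, 1.576]
ft_force: [0.0, -0.2, -1.1]
gripper_width: 0.0109
grasp_force: 30.0
time: 20.68
eef_pos: [0.4444, 0.1491, 0.103]
tcp_rot: [3.139, -0.0, 1.576]
ft_force: [-0.5, 0.6, -0.2]
gripper_width: 0.0108
grasp_force: 30.0
```

```bash
python3 -m jog '[[[0.1,-0.1,2.5,0,0],[0,0,2.0,0,0],[0,0,0.8,0,0],[0,0,0,0,0],[0,0,0,0,0]]]'
python3 - <<'E'
from h import *
c=imaging.read_camera("scene"); a=c["frame"][220:380,240:440,::-1]; cv2.imwrite("pics/s2.png",cv2.resize(a,(750,600),interpolation=cv2.INTER_CUBIC))
E
```

```text
time: 21.1
eef_pos: [0.4421, 0.15, 0.0495]
tcp_rot: [-3.141, 0.0, 1.576]
ft_force: [0.2, -0.8, -1.3]
gripper_width: 0.0107
grasp_force: 30.0
```

View pics/s2.png

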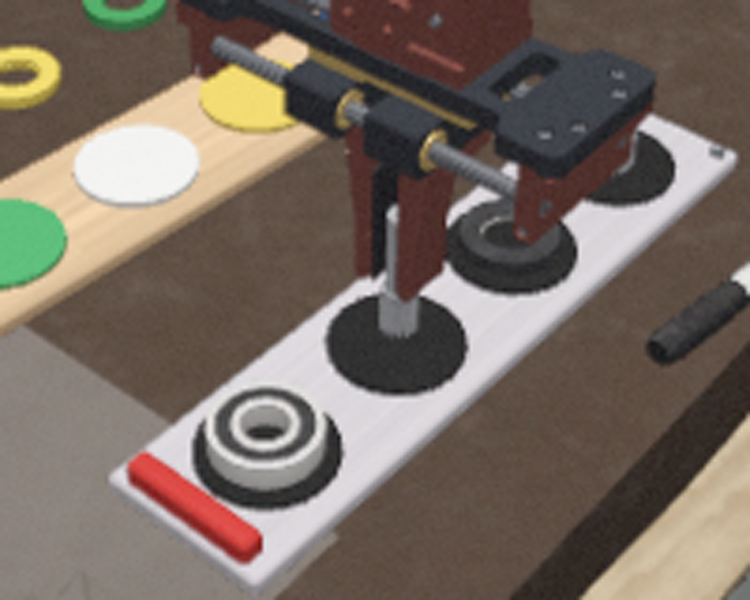

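The sun shaft hangs upright just above the second place (gear foot at (399,325)). Next I lower it gently.

```bash
python3 -m jog '[[[0,0,0.3,0,0],[0,0,0.2,0,0],[0,0,0.1,0,0],[0,0,0,0,0],[0,0,0,0,0]]]'; python3 -m jog '[[[0,0,0.1,0,0],[0,0,0,0,0]]]'
```

```text
time: 21.57
eef_pos: [0.4415, 0.1504, 0.0439]
tcp_rot: [3.141, -0.0, 1.577]
ft_force: [-0.4, -0.1, -1.3]
gripper_width: 0.0105
grasp_force: 30.0
time: 21.73
eef_pos: [0.4416, 0.1504, 0.0429]
tcp_rot: [3.141, -0.0, 1.577]
ft_force: [-0.1, 0.3, 1.3]
gripper_width: 0.0109
grasp_force: 30.0
```

```bash
python3 -m jog '[[[0,0,0,0,0.3],[0,0,0,0,0.3],[0,0,0,0,0.5],[0,0,0,0,0.5],[0,0,0,0,0.6],[0,0,0,0,0.6],[0,0,-1,0,0.6],[0,0,-3,0,0.6]]]'
python3 -m jog '[[[0,0,-4,0,0.6],[0,0,-4,0,0.6],[0,0,0,0,0.6],[0,0,0,0,0.6]]]'
python3 - <<'E'
from h import *
c,W=wrist(); save(c,"w4.png")
ok=(W[...,0]>.39)&(W[...,0]<.49)&(W[...,1]>-.05)&(W[...,1]<.256)&(W[...,2]<.09)
for ce,a,p in blobs(W,ok&(W[...,2]>.0185),60,6000): print(ce.round(),a,"zmax %.4f"%p[:,2].max(),"med",np.median(p[:,2]).round(4),"mid",((p.min(0)+p.max(0))/2).round(4),"ext",np.ptp(p,0).round(3))
E
```

```text
time: 22.4
eef_pos: [0.4385, 0.1497, 0.0803]
tcp_rot: [-3.135, 0.001, 1.576]
ft_force: [0.6, 1.1, 1.0]
gripper_width: 0.0524
grasp_force: 0.0
time: 22.73
eef_pos: [0.4434, 0.1507, 0.165]
tcp_rot: [3.136, -0.001, 1.577]
ft_force: [0.6, 0.5, 0.3]
gripper_width: 0.053
grasp_force: 0.0
[316. 130.] 2187 zmax 0.0285 med 0.0254 mid [0.4449 0.23   0.024 ] ext [0.047 0.047 0.009]
[312. 233.] 533 zmax 0.0768 med 0.0613 mid [0.4417 0.1512 0.0478] ext [0.016 0.014 0.058]
[312. 309.] 1280 zmax 0.0243 med 0.022 mid [0.4422 0.0709 0.0214] ext [0.044 0.044 0.006]
[312. 390.] 78 zmax 0.0317 med 0.03 mid [ 0.443  -0.0179  0.0298] ext [0.019 0.008 0.004]
```

View pics/w4.png

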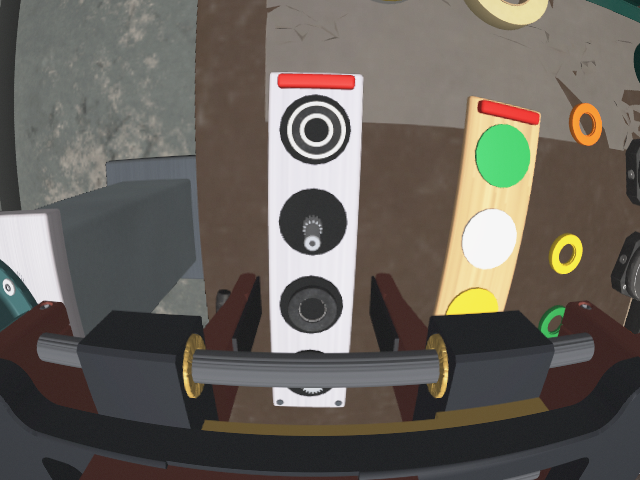

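Bearing (316,130), sun shaft (312,235), seal (312,305) and planet gear (312,390) all stand on the middles of their places, so I hand in.

```bash
python3 -m jog '[[[0,0,0,0,0.6],[0,0,0,0,0.6],[0,0,0,0,0.6],[0,0,0,0,0.6]]]'; python3 -c "
from rig import bot
print(bot.close_job())"
```

```text
time: 23.12
eef_pos: [0.4406, 0.1502, 0.1615]
tcp_rot: [-3.139, 0.0, 1.576]
ft_force: [0.6, -0.2, -0.8]
gripper_width: 0.0527
grasp_force: 0.0
the job is handed in; nothing more can be done
None
```

I moved all four parts to the tray in reverse order (from the red end: bearing, sun shaft, oil seal, planet gear), each measured within about 3 mm of its place's centre after release, and handed the job in at about 23 s; the hand-in returned no verdict.

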